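# Find the unlatched lid of the crayon chest and push it open

## Robot

A 6-joint arm with a two-finger parallel gripper is mounted at the origin on the work surface. World frame = base frame: x ahead of the robot, y to its left, z up, the work surface at z = 0. Lengths are in m, angles in rad, forces in N, time in s.
With the tool pointing down it reaches from about 0.25 to 0.775 m from the base axis. Payload 4 kg.
Tool frame: the origin (TCP) lies on the centre line of the jaws, within the pads' length; the fingertips stand 8 mm ahead of it and the grasp point (between the pads) lies 11 mm behind it; z points along the fingers, y is the direction in which the jaws open and shut (so a half turn about z gives the same grasp; the last joint's range is limited). The gripper opens to 94 mm and grips with 3 to 60 N. Pads are 16 mm wide; open, the fingers measure 119 mm over their backs; the gripper's body (75 mm by 177 mm) begins 78 mm behind the grasp point.
Start: joints at [1.06, 0.087, 1.371, -0, 1.684, -0.103], TCP at [0.218, 0.505, 0.214] pointing down, gripper open.
Joint ranges: [-3.1, 3.1], [-0.76, 2.03], [0.27, 2.55], [-1.08, 4.22], [0.17, 2.65], [-2.57, 2.57]. Speed limits (rad/s): [2.79, 2.79, 3.14, 3.14, 3.14, 3.14].

## Interface

Orientations are given as [roll, pitch, yaw] about the fixed x, y, z axes, in that order (R = Rz(yaw) Ry(pitch) Rx(roll)).
In Python, from bench import * gives the robot as it stands.
- The arm moves only by the tool step_arm, never from a script. Its argument "steps" is a list of rows, each an object of numbers: "jaw": the opening, from 0 (shut) to 1 (fully open); "tx", "ty", "tz": the shift along the tool's x, y, z in m; "ax", "ay", "az": the turn, a rotation vector about the tool's x, y, z in rad. In form: [{"jaw": .., "tx": .., "ty": .., "tz": .., "ax": .., "ay": .., "az": ..}, ...]. A call has 1 to 8 rows; each row is the pose to reach, as a shift and turn from the pose measured when the call began, along the tool's axes at that moment; what a row does not reach only later rows make up. A row lasts 1/10 s, in which the tool goes at most 50 mm and 8.59 degrees, less where a joint would pass 70% of its speed; a pose out of reach is approached as far as the arm can. A call with a gripper value outside its range is refused whole. The fingers move at their own pace and stop on an object; the grip force is fixed at half the most. Time passes only in rows, so rows that repeat a pose let the fingers close. It gives the time, the measured TCP pose, the force and the opening at its end, in the units of the state.
- get_obs(): the state, without advancing time (a new reading comes with each control period).
- snapshot(name): name is "side" or "top" or "wrist"; returns (picture, depth): 384x512x3 uint8, red, green, blue; 384x512 float32, m along the optical axis (not along the pixel's ray), 0 where there is no reading.
- camera_model(name): a dict with "intrinsics" (3x3 intrinsics, pixels), "origin" and "orientation" of the camera in the world. Camera axes: x right, y down, z forward; pixel columns grow to the right and rows downward; lengths in m; the calibration is good to about 2 mm. A picture is of the moment at which its call begins: read the wrist's pose just before it. camera_model takes no time and is no camera call; for the wrist camera it gives the pose at the moment of the call.
- close_job(): hands the job in, once; it reports no verdict.
Trained networks look in the newest picture that a camera, given by its name, has taken for a name from the list of things; names that differ only in an ending like _2 or _b are one class to them, and where a whole thing is asked for, a point or a joint stands for the part that bears it (a point fixed in the world has none). Each returns a list of dicts, best first, with "confidence" (0 to 1); they miss things now and then, are a little off and sometimes report something else, mostly with a low value. They report only what shows in the picture. A call takes as long as a camera call.
- silhouettes(camera, query): "pixels" (384x512 bool, what is visible of it) and "rect" ([left, top, right, bottom] in pixels, round what is visible of it).
The state is a dict: "time": time; "joint_positions": joint angles; "qvel": joint speeds; "joint_torque": joint torques, N m; "tool_pos": TCP position; "ee_rot": TCP orientation; "wrist_force": force on the tool from outside, world axes, zero at the start; "wrist_torque": the same for the moment, N m; "width": finger opening in m.
Only numpy, scipy, OpenCV 4.12 (cv2) and the standard library are available. Lean on these libraries where they do the work, as an engineer would, in place of code of your own. Each camera call takes 0.05 s, during which the arm holds its last target. There are 200 camera calls.

## Task

One of the four lids of the crayon chest is not latched: press the blue thumb marks one after another, without forcing the latched lids, until you find the lid that rocks, then push that lid open until it stands upright and leave it standing open. Use only the fingertips: pick nothing up, and leave the pencil jar, the glue stick and the marker where they are.

Things in the scene. Friction and masses are not known exactly. Their poses are not given: they have to be found in the camera images.
- chest: wooden crayon chest fixed on the table, 144 (x) x 342 (y) x 74 mm high; origin at the centre of its underside. Its x axis points from its near side (yellow stripe, towards the robot) to its far side, its y axis along the row of four lids, 79 mm apart in an order that changes. Its rim is flush with the closed lids, 74 mm above the table; the wells under the lids are 112 x 72 mm, 65 mm deep.
- mark_a (a point): centre of the blue thumb mark (flat 20 mm disc) on the top face of one of four identical white lids; moves with the lid. Lid: 104 mm (chest x) x 66 mm x 8 mm thick. Closed, its level pivot (along chest y, brass pins in the rim) lies 30 mm from the mark along chest +x and 4 mm below the top face; the lid reaches 42 mm from the pivot to the near side, 62 mm to the far side.
- mark_b (a point): centre of the blue thumb mark (flat 20 mm disc) on the top face of one of four identical white lids; moves with the lid. Lid: 104 mm (chest x) x 66 mm x 8 mm thick. Closed, its level pivot (along chest y, brass pins in the rim) lies 30 mm from the mark along chest +x and 4 mm below the top face; the lid reaches 42 mm from the pivot to the near side, 62 mm to the far side.
- mark_c (a point): centre of the blue thumb mark (flat 20 mm disc) on the top face of one of four identical white lids; moves with the lid. Lid: 104 mm (chest x) x 66 mm x 8 mm thick. Closed, its level pivot (along chest y, brass pins in the rim) lies 30 mm from the mark along chest +x and 4 mm below the top face; the lid reaches 42 mm from the pivot to the near side, 62 mm to the far side.
- mark_d (a point): centre of the blue thumb mark (flat 20 mm disc) on the top face of one of four identical white lids; moves with the lid. Lid: 104 mm (chest x) x 66 mm x 8 mm thick. Closed, its level pivot (along chest y, brass pins in the rim) lies 30 mm from the mark along chest +x and 4 mm below the top face; the lid reaches 42 mm from the pivot to the near side, 62 mm to the far side.
- lid_a (a joint): angle of the lid with mark_a: 0 = closed; grows as the marked end sinks into the chest and the far end rises; 1.57 upright, 1.75 stop. A latched lid gives under 1 mm at the mark (below 0.02 rad); the unlatched one tips under about 2 N there and friction keeps it at whatever angle it is left.
- lid_b (a joint): angle of the lid with mark_b: 0 = closed; grows as the marked end sinks into the chest and the far end rises; 1.57 upright, 1.75 stop. A latched lid gives under 1 mm at the mark (below 0.02 rad); the unlatched one tips under about 2 N there and friction keeps it at whatever angle it is left.
- lid_c (a joint): angle of the lid with mark_c: 0 = closed; grows as the marked end sinks into the chest and the far end rises; 1.57 upright, 1.75 stop. A latched lid gives under 1 mm at the mark (below 0.02 rad); the unlatched one tips under about 2 N there and friction keeps it at whatever angle it is left.
- lid_d (a joint): angle of the lid with mark_d: 0 = closed; grows as the marked end sinks into the chest and the far end rises; 1.57 upright, 1.75 stop. A latched lid gives under 1 mm at the mark (below 0.02 rad); the unlatched one tips under about 2 N there and friction keeps it at whatever angle it is left.
- jar: bystander: glass jar of colouring pencils, 68 mm across, about 145 mm high over the pencils, standing; origin at the centre of its underside
- glue: bystander: glue stick, white with red cap, 31 mm across, 90 mm high, standing; origin at the centre of its underside
- marker: bystander: flat yellow marker with black cap, 125 (y) x 23 x 17 mm, lying; origin on its underside

How it is judged:
By the outcome, as a careful person would: the job done as asked, in the order asked, and still so for the second after the job is handed in, with the robot touching nothing.
It also fails if it takes over 51 s, if anything falls off the work surface, if the arm or the gripper's body presses on something with over 40 N, if the wrist force passes 120 N, or if a joint passes its speed limit or range.

## Working session

There is one attempt and no reset: what is moved stays moved. The work goes in short steps, Python scripts to look and compute and a tool call to move; the robot and the scene stay as the last step left them, time stands still between calls to the robot, and variables do not carry over. Pictures are saved under pics/ and viewed, about 8 in all and at most 12, crops included, and the job is handed in when it is done.

Besides the shell and the picture viewer there is one more tool, called after ">>>" in YAML: its name, and indented under it one key for each argument. step_arm: Moves the arm, as the interface text tells. Its arguments: {"type":"object","properties":{"steps":{"type":"array"}},"required":["steps"]}

```bash
mkdir -p pics
cat > h.py <<'E'
from bench import *
import numpy as np, cv2
from scipy.spatial.transform import Rotation as R
def cam(n):
    m=camera_model(n); K=np.array(m["intrinsics"]); o=np.array(m["origin"]); r=np.array(m["orientation"])
    if r.shape!=(3,3): r=R.from_euler('xyz',r).as_matrix()
    return K,o,r
def cloud(n,d):
    K,o,r=cam(n); v,u=np.mgrid[:d.shape[0],:d.shape[1]]
    p=np.stack([(u-K[0,2])/K[0,0]*d,(v-K[1,2])/K[1,1]*d,d],-1)
    return p@r.T+o
def save(n,im): cv2.imwrite(f"pics/{n}.png",cv2.cvtColor(im,cv2.COLOR_RGB2BGR))
E
python3 - <<'E'
from h import *
print(get_obs())
ims=[]
for n in("top","side"):
    im,d=snapshot(n); save(n,im); np.save(n+".npy",d); P=cloud(n,d); print(n,camera_model(n)["origin"])
    for q in("mark_a","chest","jar","glue","marker"):
        for s in silhouettes(n,q)[:6]:
            m=s["pixels"]&(d>0); print(q,round(s["confidence"],2),s["rect"],m.sum(),np.median(P[m],0).round(4),P[m].min(0).round(3),P[m].max(0).round(3))
    hsv=cv2.cvtColor(im,cv2.COLOR_RGB2HSV); b=cv2.inRange(hsv,(100,100,50),(130,255,255))
    c,l,st,ce=cv2.connectedComponentsWithStats(b)
    for i in range(1,c):
        if st[i,4]>20: print("blue",st[i],ce[i].round(1),P[(l==i)&(d>0)].mean(0).round(4))
    ims.append(im)
cv2.imwrite("pics/both.png",cv2.cvtColor(cv2.resize(np.vstack(ims),(400,600)),cv2.COLOR_RGB2BGR))
E
```

```text
{'time': 0.0, 'joint_positions': array([ 1.05988440e+00,  8.79646298e-02,  1.37223194e+00, -3.53271385e-05,
        1.68356351e+00, -1.03118154e-01]), 'qvel': array([-7.42060235e-05, -2.57087826e-03,  2.68836505e-04, -2.27804095e-04,
        1.97915497e-03, -1.57785407e-03]), 'joint_torque': array([ 9.08611237e-04, -3.40192080e+01, -3.02426147e+01,  7.19414558e-02,
        3.28296621e-02, -1.70158528e-04]), 'tool_pos': array([0.21789314, 0.50443679, 0.21231019]), 'ee_rot': array([-3.13943313e+00, -1.88180212e-04,  2.73379474e+00]), 'wrist_force': array([-0.38564141,  0.16591002, -0.46080613]), 'wrist_torque': array([-0.00871226,  0.02034652,  0.03711513]), 'width': 0.09393213757742677}
top [ 0.4132281  -0.00208003  1.11708129]
mark_a 0.87 [245.3, 185.9, 278.9, 232.2] 932 [ 0.4921 -0.0156  0.0736] [ 0.434 -0.061 -0.   ] [0.552 0.036 0.08 ]
mark_a 0.84 [296.7, 170.5, 331.2, 215.2] 860 [ 0.5427 -0.1627  0.0736] [ 0.486 -0.208  0.003] [ 0.604 -0.118  0.08 ]
mark_a 0.7 [273.2, 181.2, 307.4, 222.8] 864 [ 0.5172 -0.0899  0.0736] [ 0.464 -0.134  0.003] [ 0.579 -0.045  0.08 ]
mark_a 0.64 [219
[... 1762 characters left out ...]
64.7, 158.6] 907 [ 0.6037 -0.3205  0.0681] [ 0.571 -0.638 -0.003] [ 0.679 -0.305  0.142]
jar 0.28 [253.7, 176.0, 295.3, 194.1] 631 [ 0.5181 -0.088   0.0732] [ 0.466 -0.134  0.071] [ 0.571 -0.044  0.076]
glue 0.86 [289.2, 267.7, 307.5, 310.6] 663 [0.4432 0.2245 0.062 ] [ 0.429  0.119 -0.003] [0.458 0.23  0.091]
marker 0.72 [320.5, 195.4, 347.8, 231.9] 398 [ 0.3669 -0.061   0.0144] [ 0.335 -0.127 -0.   ] [ 0.403 -0.012  0.019]
blue [ 367   97   88   41 2455] [408.1 117.9] [ 0.1236 -0.5588  0.0333]
blue [ 460  105   46   35 1128] [481.3 123.2] [-0.0838 -0.5032  0.048 ]
blue [306 219   7   4  25] [308.9 220.4] [0.4258 0.0464 0.0736]
blue [ 89 268  39  15 184] [107.9 275.1] [0.831  0.1838 0.0069]
```

View pics/top.png

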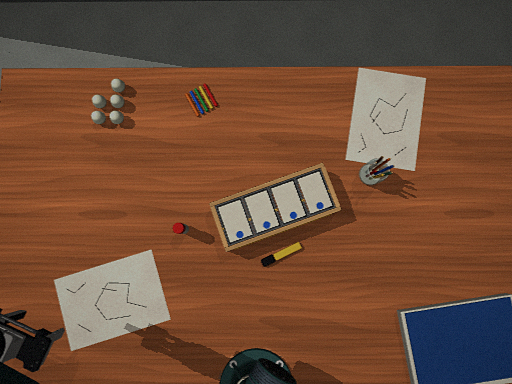

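View pics/side.png

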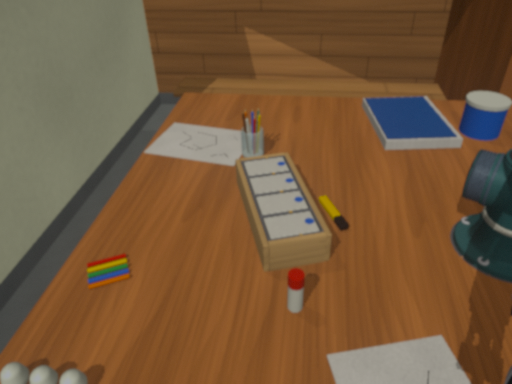

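The top picture shows the chest with its four blue marks at pixels (239,234), (266,224), (293,215) and (320,205), and the marker just in front of it. The side picture shows all lids closed, the glue stick in front and the jar behind. The marks measure 79 mm apart at z = 0.074, which matches the given sizes, so the chest yaw is about 0.343.

```bash
cat >> h.py <<'E'
YAW=0.3427; CX=np.array([np.cos(YAW),np.sin(YAW),0]); CY=np.array([-CX[1],CX[0],0])
MARK=[np.array([.4258,.0461,.074]),np.array([.452,-.0279,.074]),np.array([.4782,-.1027,.074]),np.array([.5055,-.1771,.074])]
def delta(tip,lean=0.):
    """tool-frame shift/turn so that the fingertip centre is at tip (world), fingers leaning back by lean"""
    o=get_obs(); R0=R.from_euler('xyz',o["ee_rot"]); R1=R.from_euler('z',YAW)*R.from_euler('y',-lean)*R.from_euler('x',np.pi)
    p=np.array(tip)-0.008*R1.as_matrix()[:,2]
    print("t",R0.inv().apply(p-o["tool_pos"]).round(4),"a",(R0.inv()*R1).as_rotvec().round(3),"F",o["wrist_force"].round(2),"time",round(o["time"],2),"tcp",o["tool_pos"].round(4),"w",round(o["width"],4))
E
python3 - <<'E'
from h import *
delta(MARK[0]+[0,0,.09]); delta(MARK[0]+[0,0,.015])
E
```

```text
t [-0.3726 -0.3388  0.0415] a [ 0.    -0.     2.391] F [ 0.28 -0.29  0.81] time 0.6 tcp [0.2182 0.5049 0.2135] w 0.0941
t [-0.3726 -0.3388  0.1165] a [ 0.    -0.     2.391] F [ 0.28 -0.29  0.81] time 0.6 tcp [0.2182 0.5049 0.2135] w 0.0941
```

>>> step_arm:
  steps:
    - {"jaw": 0,"tx": -0.12,"ty": -0.11,"tz": 0.0,"ax": 0,"ay": 0,"az": 0.8}
    - {"jaw": 0,"tx": -0.25,"ty": -0.22,"tz": 0.0,"ax": 0,"ay": 0,"az": 1.6}
    - {"jaw": 0,"tx": -0.373,"ty": -0.339,"tz": 0.02,"ax": 0,"ay": 0,"az": 2.391}
    - {"jaw": 0,"tx": -0.373,"ty": -0.339,"tz": 0.04,"ax": 0,"ay": 0,"az": 2.391}
    - {"jaw": 0,"tx": -0.373,"ty": -0.339,"tz": 0.04,"ax": 0,"ay": 0,"az": 2.391}
    - {"jaw": 0,"tx": -0.373,"ty": -0.339,"tz": 0.04,"ax": 0,"ay": 0,"az": 2.391}
    - {"jaw": 0,"tx": -0.373,"ty": -0.339,"tz": 0.04,"ax": 0,"ay": 0,"az": 2.391}
    - {"jaw": 0,"tx": -0.373,"ty": -0.339,"tz": 0.04,"ax": 0,"ay": 0,"az": 2.391}

```text
time: 1.4
tool_pos: [0.3832, 0.1401, 0.1849]
ee_rot: [3.14, -0.001, 1.528]
wrist_force: [1.1, 0.5, 0.3]
width: 0.0337
```

Run:
```python
from h import *
delta(MARK[0]+[0,0,.09]); delta(MARK[0]+[0,0,.015])
```

```text
t [-0.0921  0.0466  0.0129] a [ 1.000e-03 -1.000e-03  1.185e+00] F [1.09 0.47 0.26] time 1.4 tcp [0.3832 0.1401 0.1849] w 0.0337
t [-0.0922  0.0464  0.0879] a [ 1.000e-03 -1.000e-03  1.185e+00] F [1.09 0.47 0.26] time 1.4 tcp [0.3832 0.1401 0.1849] w 0.0337
```

>>> step_arm:
  steps:
    - {"jaw": 0,"tx": -0.092,"ty": 0.0465,"tz": 0.013,"az": 1.185,"ax": 0,"ay": 0}
    - {"jaw": 0,"tx": -0.092,"ty": 0.0465,"tz": 0.013,"az": 1.185,"ax": 0,"ay": 0}
    - {"jaw": 0,"tx": -0.092,"ty": 0.0465,"tz": 0.013,"az": 1.185,"ax": 0,"ay": 0}
    - {"jaw": 0,"tx": -0.092,"ty": 0.0465,"tz": 0.013,"az": 1.185,"ax": 0,"ay": 0}
    - {"jaw": 0,"tx": -0.092,"ty": 0.0465,"tz": 0.013,"az": 1.185,"ax": 0,"ay": 0}
    - {"jaw": 0,"tx": -0.092,"ty": 0.0465,"tz": 0.013,"az": 1.185,"ax": 0,"ay": 0}
    - {"jaw": 0,"tx": -0.092,"ty": 0.0465,"tz": 0.05,"az": 1.185,"ax": 0,"ay": 0}
    - {"jaw": 0,"tx": -0.092,"ty": 0.0465,"tz": 0.085,"az": 1.185,"ax": 0,"ay": 0}

```text
time: 2.2
tool_pos: [0.4271, 0.0462, 0.1004]
ee_rot: [3.14, -0.006, 0.337]
wrist_force: [-0.4, -0.3, 0.1]
width: 0.0003
```

Run:
```python
from h import *
delta(MARK[0]+[0,0,.01]); delta(MARK[0]);
```

```text
t [-0.0013 -0.0003  0.0084] a [ 0.001 -0.006 -0.006] F [-0.41 -0.27  0.12] time 2.2 tcp [0.4271 0.0462 0.1004] w 0.0003
t [-0.0013 -0.0004  0.0184] a [ 0.001 -0.006 -0.006] F [-0.41 -0.27  0.12] time 2.2 tcp [0.4271 0.0462 0.1004] w 0.0003
```

>>> step_arm:
  steps:
    - {"jaw": 0,"tx": -0.001,"ty": 0,"tz": 0.008,"ax": 0,"ay": -0.006,"az": -0.006}
    - {"jaw": 0,"tx": -0.001,"ty": 0,"tz": 0.014,"ax": 0,"ay": -0.006,"az": -0.006}
    - {"jaw": 0,"tx": -0.001,"ty": 0,"tz": 0.016,"ax": 0,"ay": -0.006,"az": -0.006}
    - {"jaw": 0,"tx": -0.001,"ty": 0,"tz": 0.017,"ax": 0,"ay": -0.006,"az": -0.006}
    - {"jaw": 0,"tx": -0.001,"ty": 0,"tz": 0.018,"ax": 0,"ay": -0.006,"az": -0.006}
    - {"jaw": 0,"tx": -0.001,"ty": 0,"tz": 0.0185,"ax": 0,"ay": -0.006,"az": -0.006}

```text
time: 2.8
tool_pos: [0.4269, 0.0459, 0.0829]
ee_rot: [3.139, -0.001, 0.343]
wrist_force: [-0.6, -0.2, 0.2]
width: 0.0003
```

>>> step_arm:
  steps:
    - {"jaw": 0,"tx": 0,"ty": 0,"tz": 0.0007,"ax": 0,"ay": 0,"az": 0}
    - {"jaw": 0,"tx": 0,"ty": 0,"tz": 0.0014,"ax": 0,"ay": 0,"az": 0}
    - {"jaw": 0,"tx": 0,"ty": 0,"tz": 0.002,"ax": 0,"ay": 0,"az": 0}

```text
time: 3.1
tool_pos: [0.4274, 0.0459, 0.082]
ee_rot: [3.139, -0.003, 0.343]
wrist_force: [-1.8, -0.4, 7.7]
width: 0.0006
```

Lid 1 holds at 7.7 N without sinking, so it is latched. I'll go to the next one.

>>> step_arm:
  steps:
    - {"jaw": 0,"tx": -0.001,"ty": 0,"tz": -0.015,"ax": 0,"ay": 0,"az": 0}
    - {"jaw": 0,"tx": -0.001,"ty": 0.04,"tz": -0.015,"ax": 0,"ay": 0,"az": 0}
    - {"jaw": 0,"tx": -0.001,"ty": 0.079,"tz": -0.015,"ax": 0,"ay": 0,"az": 0}
    - {"jaw": 0,"tx": -0.001,"ty": 0.079,"tz": -0.015,"ax": 0,"ay": 0,"az": 0}
    - {"jaw": 0,"tx": -0.001,"ty": 0.079,"tz": -0.006,"ax": 0,"ay": 0,"az": 0}
    - {"jaw": 0,"tx": -0.001,"ty": 0.079,"tz": -0.003,"ax": 0,"ay": 0,"az": 0}
    - {"jaw": 0,"tx": -0.001,"ty": 0.079,"tz": -0.001,"ax": 0,"ay": 0,"az": 0}
    - {"jaw": 0,"tx": -0.001,"ty": 0.079,"tz": -0.0005,"ax": 0,"ay": 0,"az": 0}

```text
time: 3.9
tool_pos: [0.4526, -0.028, 0.0823]
ee_rot: [3.139, -0.002, 0.345]
wrist_force: [-0.1, 0.1, 0.2]
width: 0.0003
```

Run:
```python
from h import *
delta(MARK[1])
```

```text
t [-0.0005 -0.0003  0.0003] a [ 0.002 -0.002  0.002] F [-0.15  0.13  0.24] time 3.9 tcp [ 0.4526 -0.028   0.0823] w 0.0003
```

>>> step_arm:
  steps:
    - {"jaw": 0,"tx": -0.0005,"ty": 0,"tz": 0.0007,"ax": 0,"ay": 0,"az": 0}
    - {"jaw": 0,"tx": -0.0005,"ty": 0,"tz": 0.0012,"ax": 0,"ay": 0,"az": 0}
    - {"jaw": 0,"tx": -0.0005,"ty": 0,"tz": 0.0015,"ax": 0,"ay": 0,"az": 0}

```text
time: 4.2
tool_pos: [0.4526, -0.028, 0.082]
ee_rot: [3.139, -0.003, 0.345]
wrist_force: [-1.4, -0.3, 6.2]
width: 0.0006
```

Lid 2 is latched too, holding 6.2 N with no sink.

>>> step_arm:
  steps:
    - {"jaw": 0,"tx": 0,"ty": 0,"tz": -0.015,"ax": 0,"ay": 0,"az": 0}
    - {"jaw": 0,"tx": 0,"ty": 0.04,"tz": -0.015,"ax": 0,"ay": 0,"az": 0}
    - {"jaw": 0,"tx": 0,"ty": 0.079,"tz": -0.015,"ax": 0,"ay": 0,"az": 0}
    - {"jaw": 0,"tx": 0,"ty": 0.079,"tz": -0.015,"ax": 0,"ay": 0,"az": 0}
    - {"jaw": 0,"tx": 0,"ty": 0.079,"tz": -0.006,"ax": 0,"ay": 0,"az": 0}
    - {"jaw": 0,"tx": 0,"ty": 0.079,"tz": -0.003,"ax": 0,"ay": 0,"az": 0}
    - {"jaw": 0,"tx": 0,"ty": 0.079,"tz": -0.001,"ax": 0,"ay": 0,"az": 0}
    - {"jaw": 0,"tx": 0,"ty": 0.079,"tz": -0.0005,"ax": 0,"ay": 0,"az": 0}

```text
time: 5.0
tool_pos: [0.4788, -0.1013, 0.0822]
ee_rot: [3.14, -0.003, 0.347]
wrist_force: [1.0, -1.2, -0.2]
width: 0.0006
```

Run:
```python
from h import *
delta(MARK[2])
```

```text
t [-0.001   0.0011  0.0002] a [ 0.002 -0.003  0.004] F [ 1.01 -1.23 -0.17] time 5.0 tcp [ 0.4788 -0.1013  0.0822] w 0.0006
```

>>> step_arm:
  steps:
    - {"jaw": 0,"tx": -0.001,"ty": 0.001,"tz": 0.0006,"ax": 0,"ay": 0,"az": 0}
    - {"jaw": 0,"tx": -0.001,"ty": 0.001,"tz": 0.001,"ax": 0,"ay": 0,"az": 0}
    - {"jaw": 0,"tx": -0.001,"ty": 0.001,"tz": 0.0014,"ax": 0,"ay": 0,"az": 0}

```text
time: 5.3
tool_pos: [0.4785, -0.1021, 0.0814]
ee_rot: [3.14, -0.004, 0.347]
wrist_force: [-0.5, 1.9, 2.6]
width: 0.0007
```

>>> step_arm:
  steps:
    - {"jaw": 0,"tx": 0,"ty": 0,"tz": 0.0007,"ax": 0,"ay": 0,"az": 0}
    - {"jaw": 0,"tx": 0,"ty": 0,"tz": 0.0014,"ax": 0,"ay": 0,"az": 0}
    - {"jaw": 0,"tx": 0,"ty": 0,"tz": 0.002,"ax": 0,"ay": 0,"az": 0}

```text
time: 5.6
tool_pos: [0.4785, -0.1022, 0.0794]
ee_rot: [3.14, -0.004, 0.347]
wrist_force: [-1.5, 1.5, 2.2]
width: 0.0003
```

The third lid rocks: it sank 2 mm at about 2 N. I'll work out the opening arc from here.

```bash
cat >> h.py <<'E'
PIV=MARK[2]+.030*CX; PIV[2]=.070
def arc(ths,l=.15,s=.024):
    for t in ths:
        c=np.array([-.004*np.sin(t)-s*np.cos(t),.004*np.cos(t)-s*np.sin(t)])-.008*np.array([np.cos(l),np.sin(l)])
        print(round(t,2),end=" "); delta(PIV+CX*c[0]+[0,0,c[1]],l)
E
python3 - <<'E'
from h import *
arc([.15,.25,.35,.45,.55,.65,.75,.85])
E
```

```text
0.15 t [-0.0039  0.0004  0.0023] a [0.002 0.146 0.004] F [-1.48  1.46  2.17] time 5.6 tcp [ 0.4785 -0.1022  0.0794] w 0.0003
0.25 t [-0.0038  0.0004  0.0048] a [0.002 0.146 0.004] F [-1.48  1.46  2.17] time 5.6 tcp [ 0.4785 -0.1022  0.0794] w 0.0003
0.35 t [-0.0035  0.0004  0.0072] a [0.002 0.146 0.004] F [-1.48  1.46  2.17] time 5.6 tcp [ 0.4785 -0.1022  0.0794] w 0.0003
0.45 t [-0.0029  0.0003  0.0095] a [0.002 0.146 0.004] F [-1.48  1.46  2.17] time 5.6 tcp [ 0.4785 -0.1022  0.0794] w 0.0003
0.55 t [-0.0021  0.0003  0.0118] a [0.002 0.146 0.004] F [-1.48  1.46  2.17] time 5.6 tcp [ 0.4785 -0.1022  0.0794] w 0.0003
0.65 t [-0.0011  0.0003  0.014 ] a [0.002 0.146 0.004] F [-1.48  1.46  2.17] time 5.6 tcp [ 0.4785 -0.1022  0.0794] w 0.0003
0.75 t [0.0001 0.0003 0.0161] a [0.002 0.146 0.004] F [-1.48  1.46  2.17] time 5.6 tcp [ 0.4785 -0.1022  0.0794] w 0.0003
0.85 t [0.0016 0.0003 0.0181] a [0.002 0.146 0.004] F [-1.48  1.46  2.17] time 5.6 tcp [ 0.4785 -0.1022  0.0794] w 0.0003
```

>>> step_arm:
  steps:
    - {"jaw": 0,"tx": -0.0039,"ty": 0,"tz": 0.0023,"ax": 0,"ay": 0.146,"az": 0}
    - {"jaw": 0,"tx": -0.0038,"ty": 0,"tz": 0.0048,"ax": 0,"ay": 0.146,"az": 0}
    - {"jaw": 0,"tx": -0.0035,"ty": 0,"tz": 0.0072,"ax": 0,"ay": 0.146,"az": 0}
    - {"jaw": 0,"tx": -0.0029,"ty": 0,"tz": 0.0095,"ax": 0,"ay": 0.146,"az": 0}
    - {"jaw": 0,"tx": -0.0021,"ty": 0,"tz": 0.0118,"ax": 0,"ay": 0.146,"az": 0}
    - {"jaw": 0,"tx": -0.0011,"ty": 0,"tz": 0.014,"ax": 0,"ay": 0.146,"az": 0}
    - {"jaw": 0,"tx": 0.0001,"ty": 0,"tz": 0.0161,"ax": 0,"ay": 0.146,"az": 0}
    - {"jaw": 0,"tx": 0.0016,"ty": 0,"tz": 0.0181,"ax": 0,"ay": 0.146,"az": 0}

```text
time: 6.4
tool_pos: [0.4803, -0.1019, 0.061]
ee_rot: [3.139, -0.149, 0.347]
wrist_force: [-2.5, -1.3, 0.3]
width: 0.0006
```

Run:
```python
from h import *
arc([.85,.95,1.05,1.15,1.25,1.35,1.45])
im,d=snapshot("side"); save("s2",cv2.resize(im[100:300,180:380],(600,600)))
```

```text
0.85 t [-0.0002  0.0001 -0.0004] a [0.002 0.001 0.005] F [-2.53 -1.33  0.28] time 6.4 tcp [ 0.4803 -0.1019  0.061 ] w 0.0006
0.95 t [0.0012 0.0001 0.0016] a [0.002 0.001 0.005] F [-2.53 -1.33  0.28] time 6.4 tcp [ 0.4803 -0.1019  0.061 ] w 0.0006
1.05 t [0.0027 0.0001 0.0035] a [0.002 0.001 0.005] F [-2.53 -1.33  0.28] time 6.4 tcp [ 0.4803 -0.1019  0.061 ] w 0.0006
1.15 t [0.0044 0.0001 0.0053] a [0.002 0.001 0.005] F [-2.53 -1.33  0.28] time 6.4 tcp [ 0.4803 -0.1019  0.061 ] w 0.0006
1.25 t [0.0063 0.0001 0.0068] a [0.002 0.001 0.005] F [-2.53 -1.33  0.28] time 6.4 tcp [ 0.4803 -0.1019  0.061 ] w 0.0006
1.35 t [0.0084 0.0001 0.0081] a [0.002 0.001 0.005] F [-2.53 -1.33  0.28] time 6.4 tcp [ 0.4803 -0.1019  0.061 ] w 0.0006
1.45 t [0.0105 0.0001 0.0093] a [0.002 0.001 0.005] F [-2.53 -1.33  0.28] time 6.4 tcp [ 0.4803 -0.1019  0.061 ] w 0.0006
```

View pics/s2.png

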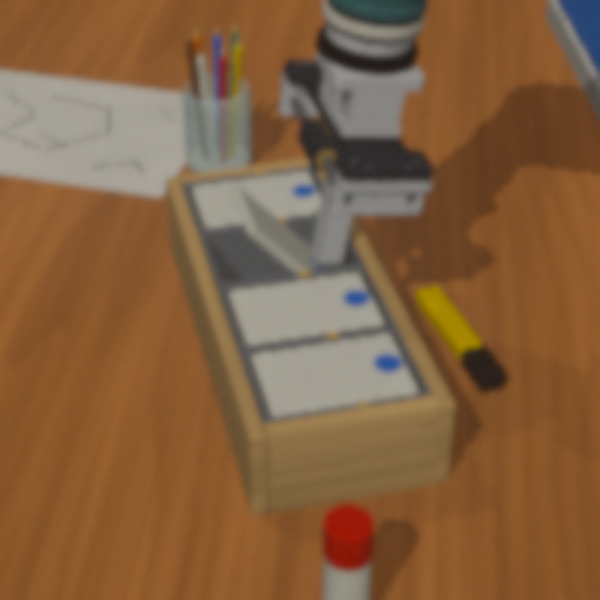

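The crop shows the third lid tilted by about 50° with the finger at (330,250). The other lids are closed. I'll continue the arc.

>>> step_arm:
  steps:
    - {"jaw": 0,"tx": 0.0012,"ty": 0,"tz": 0.0016,"ax": 0,"ay": 0,"az": 0}
    - {"jaw": 0,"tx": 0.0027,"ty": 0,"tz": 0.0035,"ax": 0,"ay": 0,"az": 0}
    - {"jaw": 0,"tx": 0.0044,"ty": 0,"tz": 0.0053,"ax": 0,"ay": 0,"az": 0}
    - {"jaw": 0,"tx": 0.0063,"ty": 0,"tz": 0.0068,"ax": 0,"ay": 0,"az": 0}
    - {"jaw": 0,"tx": 0.0084,"ty": 0,"tz": 0.0081,"ax": 0,"ay": 0,"az": 0}
    - {"jaw": 0,"tx": 0.0105,"ty": 0,"tz": 0.0093,"ax": 0,"ay": 0,"az": 0}
    - {"jaw": 0,"tx": 0.0105,"ty": 0,"tz": 0.0093,"ax": 0,"ay": 0,"az": 0}

```text
time: 7.15
tool_pos: [0.492, -0.0976, 0.0531]
ee_rot: [3.139, -0.15, 0.347]
wrist_force: [-0.2, -2.5, -0.2]
width: 0.0005
```

```bash
cat >> h.py <<'E'
def lidangle(n,name,zmin=.08,wmin=.05):
    im,d=snapshot(n); save(name,cv2.resize(im[100:300,180:380] if n=="side" else im[130:280,180:380],(600,600 if n=="side" else 450))); P=cloud(n,d)
    q=P-PIV; x=q@CX; y=q@CY; z=q[...,2]
    hsv=cv2.cvtColor(im,cv2.COLOR_RGB2HSV)
    m=(d>0)&(abs(y)<.030)&(abs(x)<.06)&(z>.008)&(z<.075)&(hsv[...,1]<70)
    X=x[m];Z=z[m]; print(n,m.sum())
    if m.sum()>15:
        for zz in np.arange(.01,.07,.006):
            k=(Z>=zz)&(Z<zz+.006)
            if k.sum(): print("  z",round(zz+.003,3),k.sum(),np.percentile(X[k],[5,50,95]).round(4))
E
python3 - <<'E'
from h import *
arc([1.45,1.57,1.65])
lidangle("top","t3"); lidangle("side","s3")
E
```

```text
1.45 t [-0.0006  0.0002 -0.0003] a [ 0.002 -0.     0.005] F [-0.24 -2.52 -0.22] time 7.15 tcp [ 0.492  -0.0976  0.0531] w 0.0005
1.57 t [0.0021 0.0002 0.0007] a [ 0.002 -0.     0.005] F [-0.24 -2.52 -0.22] time 7.15 tcp [ 0.492  -0.0976  0.0531] w 0.0005
1.65 t [0.0039 0.0002 0.0013] a [ 0.002 -0.     0.005] F [-0.24 -2.52 -0.22] time 7.15 tcp [ 0.492  -0.0976  0.0531] w 0.0005
top 16
  z 0.055 2 [-0.0006  0.0031  0.0069]
  z 0.061 14 [0.0009 0.0048 0.0067]
side 260
  z 0.013 33 [-0.0271 -0.012   0.0048]
  z 0.019 37 [-0.03   -0.0138  0.0052]
  z 0.025 28 [-0.028  -0.0133  0.0057]
  z 0.031 26 [-0.0148  0.0031  0.0059]
  z 0.037 19 [-0.0146  0.0057  0.0062]
  z 0.043 22 [-0.0167  0.0032  0.0067]
  z 0.049 17 [-0.0172  0.0064  0.0072]
  z 0.055 18 [-0.0169  0.0068  0.0074]
  z 0.061 51 [0.0005 0.0041 0.0072]
```

View pics/s3.png

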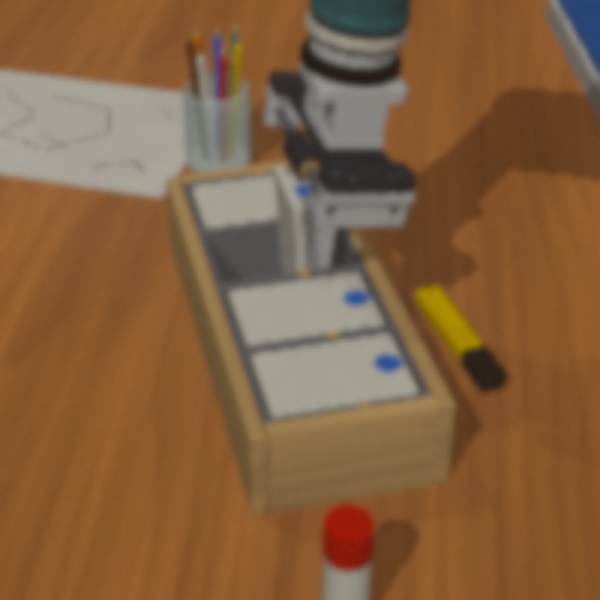

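The lid stands at about 86°: the far face gives θ ≈ 1.51 and the finger position about 1.48. A small final push follows.

>>> step_arm:
  steps:
    - {"jaw": 0,"tx": 0.0008,"ty": 0,"tz": 0.0003,"ax": 0,"ay": 0,"az": 0}
    - {"jaw": 0,"tx": 0.0017,"ty": 0,"tz": 0.0006,"ax": 0,"ay": 0,"az": 0}
    - {"jaw": 0,"tx": 0.0019,"ty": 0,"tz": 0.0006,"ax": 0,"ay": 0,"az": 0}
    - {"jaw": 0,"tx": 0.0019,"ty": 0,"tz": 0.0006,"ax": 0,"ay": 0,"az": 0}

```text
time: 7.65
tool_pos: [0.4937, -0.0968, 0.0528]
ee_rot: [3.14, -0.15, 0.347]
wrist_force: [-1.5, -1.9, 0.0]
width: 0.0004
```

Run:
```python
from h import *
arc([1.57])
lidangle("top","t4"); lidangle("side","s4")
```

```text
1.57 t [0.0003 0.0003 0.0002] a [ 0.001 -0.     0.005] F [-1.47 -1.88  0.04] time 7.65 tcp [ 0.4937 -0.0968  0.0528] w 0.0004
top 2
side 249
  z 0.013 30 [-0.0254 -0.0005  0.0039]
  z 0.019 35 [-0.0268 -0.0104  0.0037]
  z 0.025 28 [-0.0272 -0.012   0.0035]
  z 0.031 24 [-0.015   0.003   0.0038]
  z 0.037 15 [-0.0125  0.0029  0.0036]
  z 0.043 22 [-0.0141  0.0026  0.0033]
  z 0.049 24 [-0.0154  0.0025  0.0033]
  z 0.055 18 [-0.0055  0.0026  0.0031]
  z 0.061 44 [-0.0044 -0.0004  0.0026]
```

The far face is now vertical, at θ ≈ 1.58. I'll back off and withdraw along the finger axis.

>>> step_arm:
  steps:
    - {"jaw": 0,"tx": -0.003,"ty": 0,"tz": 0,"ax": 0,"ay": 0,"az": 0}
    - {"jaw": 0,"tx": -0.006,"ty": 0,"tz": 0,"ax": 0,"ay": 0,"az": 0}
    - {"jaw": 0,"tx": -0.006,"ty": 0,"tz": -0.02,"ax": 0,"ay": 0,"az": 0}
    - {"jaw": 0,"tx": -0.006,"ty": 0,"tz": -0.05,"ax": 0,"ay": 0,"az": 0}
    - {"jaw": 0,"tx": -0.01,"ty": 0,"tz": -0.09,"ax": 0,"ay": 0,"az": 0}
    - {"jaw": 0,"tx": -0.05,"ty": 0,"tz": -0.12,"ax": 0,"ay": 0,"az": 0}
    - {"jaw": 0,"tx": -0.09,"ty": 0,"tz": -0.14,"ax": 0,"ay": 0,"az": 0}
    - {"jaw": 0,"tx": -0.09,"ty": 0,"tz": -0.14,"ax": 0,"ay": 0,"az": 0}

```text
time: 8.55
tool_pos: [0.389, -0.1357, 0.1812]
ee_rot: [3.134, -0.154, 0.345]
wrist_force: [0.3, 0.2, 0.1]
width: 0.0004
```

Run:
```python
from h import *
lidangle("top","t5"); lidangle("side","s5")
o=get_obs(); print(o["time"],o["tool_pos"],o["wrist_force"])
```

```text
top 82
  z 0.013 1 [-0.0043 -0.0043 -0.0043]
  z 0.019 1 [-0.0044 -0.0044 -0.0044]
  z 0.025 1 [-0.0045 -0.0045 -0.0045]
  z 0.031 3 [-0.0048 -0.0048 -0.0048]
  z 0.037 2 [-0.0048 -0.0048 -0.0047]
  z 0.043 1 [-0.0048 -0.0048 -0.0048]
  z 0.049 2 [-0.005  -0.005  -0.0049]
  z 0.055 5 [-0.0053 -0.0048  0.0015]
  z 0.061 58 [-0.0048 -0.0015  0.0021]
  z 0.067 8 [-0.0039 -0.0004  0.0016]
side 171
  z 0.013 14 [0.0012 0.0036 0.004 ]
  z 0.019 18 [0.0025 0.0034 0.0041]
  z 0.025 12 [0.0028 0.0033 0.0043]
  z 0.031 16 [0.0009 0.0032 0.004 ]
  z 0.037 15 [0.0024 0.0031 0.0037]
  z 0.043 12 [0.0023 0.003  0.0035]
  z 0.049 17 [0.0012 0.0028 0.0034]
  z 0.055 16 [0.0018 0.0026 0.0032]
  z 0.061 47 [-0.0042 -0.0009  0.003 ]
8.65 [ 0.390382   -0.13423787  0.17858063] [-0.56932824 -0.07361345  0.14321903]
```

View pics/s5.png

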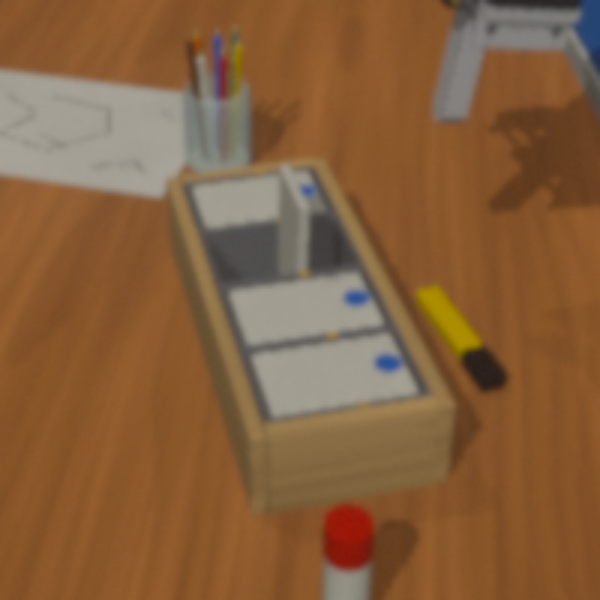

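The picture shows the third lid standing upright at (292,220). Both camera measurements put it near 1.59 rad. The other lids are closed, the jar, glue stick and marker have not moved, and the gripper is clear.

```bash
python3 -c "
from bench import *
print(close_job())"
```

```text
the job is handed in; nothing more can be done
None
```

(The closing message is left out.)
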